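# Kit printer guide rods into matching trays over a V-block

## Task

The cleaned guide rods stand in the drying stand; each belongs in the kit tray of its own colour. Taking those that are there in the order red, yellow, blue, green and finishing each before the next, set the rod in the inclined V-block, sleeve end up and foot at the stop, and let go of it there; then take it again by its side and lay it level across both saddles of its tray, with the middle of the bare steel midway between the saddles, and leave it there at rest. Do not shift the glue bottle, the scraper or the filament spool.

Things in the scene. Friction and masses are not known exactly. Their poses are not given: they have to be found in the camera images.
- rod_red: steel guide rod, 12 mm diameter, 160 mm long, 100 to 170 g, with a red plastic sleeve on its upper end (16 mm diameter, 123 to 160 mm from the foot) and below it a 20 mm square anti-roll washer (119 to 123 mm from the foot). Origin: centre of the foot (bare end); z axis: from foot to sleeve end. Starts upright in a hole of the stand; None at the start if absent
- rod_red_mid (a point): point on the axis of the red rod, 60 mm from the foot: the middle of the bare steel shank. None when that rod is absent
- tray_red: loose kit tray, 500 g: flat red plate 170 mm (x) by 64 mm (y), 8 mm thick, no walls, with two black upward 90-degree V saddles 35 mm either side of the middle along x, each 14 mm long, mouth 31 mm wide, tips 47 mm high. Origin: centre of the underside; x along the tray. A seated rod lies along x, its axis 40 mm above the table; either way round is right
- rod_yellow: steel guide rod, 12 mm diameter, 160 mm long, 100 to 170 g, with a yellow plastic sleeve on its upper end (16 mm diameter, 123 to 160 mm from the foot) and below it a 20 mm square anti-roll washer (119 to 123 mm from the foot). Origin: centre of the foot (bare end); z axis: from foot to sleeve end. Starts upright in a hole of the stand; None at the start if absent
- rod_yellow_mid (a point): point on the axis of the yellow rod, 60 mm from the foot: the middle of the bare steel shank. None when that rod is absent
- tray_yellow: loose kit tray, 500 g: flat yellow plate 170 mm (x) by 64 mm (y), 8 mm thick, no walls, with two black upward 90-degree V saddles 35 mm either side of the middle along x, each 14 mm long, mouth 31 mm wide, tips 47 mm high. Origin: centre of the underside; x along the tray. A seated rod lies along x, its axis 40 mm above the table; either way round is right
- rod_blue: steel guide rod, 12 mm diameter, 160 mm long, 100 to 170 g, with a blue plastic sleeve on its upper end (16 mm diameter, 123 to 160 mm from the foot) and below it a 20 mm square anti-roll washer (119 to 123 mm from the foot). Origin: centre of the foot (bare end); z axis: from foot to sleeve end. Starts upright in a hole of the stand; None at the start if absent
- rod_blue_mid (a point): point on the axis of the blue rod, 60 mm from the foot: the middle of the bare steel shank. None when that rod is absent
- tray_blue: loose kit tray, 500 g: flat blue plate 170 mm (x) by 64 mm (y), 8 mm thick, no walls, with two black upward 90-degree V saddles 35 mm either side of the middle along x, each 14 mm long, mouth 31 mm wide, tips 47 mm high. Origin: centre of the underside; x along the tray. A seated rod lies along x, its axis 40 mm above the table; either way round is right
- rod_green: steel guide rod, 12 mm diameter, 160 mm long, 100 to 170 g, with a green plastic sleeve on its upper end (16 mm diameter, 123 to 160 mm from the foot) and below it a 20 mm square anti-roll washer (119 to 123 mm from the foot). Origin: centre of the foot (bare end); z axis: from foot to sleeve end. Starts upright in a hole of the stand; None at the start if absent
- rod_green_mid (a point): point on the axis of the green rod, 60 mm from the foot: the middle of the bare steel shank. None when that rod is absent
- tray_green: loose kit tray, 500 g: flat green plate 170 mm (x) by 64 mm (y), 8 mm thick, no walls, with two black upward 90-degree V saddles 35 mm either side of the middle along x, each 14 mm long, mouth 31 mm wide, tips 47 mm high. Origin: centre of the underside; x along the tray. A seated rod lies along x, its axis 40 mm above the table; either way round is right
- vblock: inclined V-block bolted to the bench: dark base 130 mm (x) by 76 mm (y), 10 mm thick, with a 90-degree V channel rising at 45 degrees towards its +x. Origin: centre of the underside; z up. Seated rod: foot centre at (-45, 0, 34) mm in this frame, against a small stop plate; axis along (0.707, 0, 0.707), sleeve end up. The V opens along (-0.707, 0, 0.707), mouth 31 mm wide
- vblock_mid (a point): where the middle of the bare shank (60 mm from the foot) lies when a rod is seated in the V-block. The channel is two short aluminium Vs, 10 to 25 mm and 90 to 105 mm from the foot; the 65 mm between them is open for the fingers (base plate 10 mm thick below). Friction holds the rod: it does not slide down to the stop by itself
- stand: plywood drying stand fixed to the bench, 60 mm (x) by 220 mm (y), 45 mm high, four upright blind holes at y = -82.5, -27.5, 27.5 and 82.5 mm, 13.8 mm wide, 35 mm deep: a rod in it has its foot 10 mm and its top 170 mm above the table. Origin: centre of the underside
- glue: bystander: white plastic glue bottle, 48 mm diameter, 80 mm tall, origin under its centre
- scraper: bystander: print scraper (spatula), about 250 mm long, steel blade and wooden handle, lying flat across the far side of the bench
- spool: bystander: small black filament spool lying flat, 110 mm diameter, 46 mm high, origin under its centre
Mind the look-alikes: they are no part of the job. Leave any purple look-alike of the rod_yellow alone. What is shaped like the rod_blue but pink is not meant.

How it is judged (in metres and radians):
On the way, in this order (a step that is already met when the one before it is completed fails the run):
1. the red rod rests in the V-block, foot at the stop, let go (distance between rod_red_mid and vblock_mid below 0.012 m and y of rod_red_mid in the frame of vblock between -0.005 and 0.005 m and distance between rod_red and vblock below 0.075 m and angle between the z axis of rod_red and the y axis of vblock, either way round above 1.47 rad and angle between rod_red's own z axis and vertical between 0.7 and 0.87 rad and contact force between the fingers and rod_red below 0.2 N and linear speed of rod_red below 0.03 m/s), for 0.2 s.
2. the red rod lies across both saddles of the red tray, let go (x of rod_red_mid in the frame of tray_red between -0.015 and 0.015 m and y of rod_red_mid in the frame of tray_red between -0.005 and 0.005 m and z of rod_red_mid in the frame of tray_red between 0.036 and 0.045 m and angle between the z axis of rod_red and the x axis of tray_red, either way round below 0.08 rad and contact force between the fingers and rod_red below 0.2 N and linear speed of rod_red below 0.03 m/s), for 0.2 s.
3. the yellow rod rests in the V-block, foot at the stop, let go (distance between rod_yellow_mid and vblock_mid below 0.012 m and y of rod_yellow_mid in the frame of vblock between -0.005 and 0.005 m and distance between rod_yellow and vblock below 0.075 m and angle between the z axis of rod_yellow and the y axis of vblock, either way round above 1.47 rad and angle between rod_yellow's own z axis and vertical between 0.7 and 0.87 rad and contact force between the fingers and rod_yellow below 0.2 N and linear speed of rod_yellow below 0.03 m/s), for 0.2 s.
4. the yellow rod lies across both saddles of the yellow tray, let go (x of rod_yellow_mid in the frame of tray_yellow between -0.015 and 0.015 m and y of rod_yellow_mid in the frame of tray_yellow between -0.005 and 0.005 m and z of rod_yellow_mid in the frame of tray_yellow between 0.036 and 0.045 m and angle between the z axis of rod_yellow and the x axis of tray_yellow, either way round below 0.08 rad and contact force between the fingers and rod_yellow below 0.2 N and linear speed of rod_yellow below 0.03 m/s), for 0.2 s.
5. the blue rod rests in the V-block, foot at the stop, let go (distance between rod_blue_mid and vblock_mid below 0.012 m and y of rod_blue_mid in the frame of vblock between -0.005 and 0.005 m and distance between rod_blue and vblock below 0.075 m and angle between the z axis of rod_blue and the y axis of vblock, either way round above 1.47 rad and angle between rod_blue's own z axis and vertical between 0.7 and 0.87 rad and contact force between the fingers and rod_blue below 0.2 N and linear speed of rod_blue below 0.03 m/s), for 0.2 s.
6. the blue rod lies across both saddles of the blue tray, let go (x of rod_blue_mid in the frame of tray_blue between -0.015 and 0.015 m and y of rod_blue_mid in the frame of tray_blue between -0.005 and 0.005 m and z of rod_blue_mid in the frame of tray_blue between 0.036 and 0.045 m and angle between the z axis of rod_blue and the x axis of tray_blue, either way round below 0.08 rad and contact force between the fingers and rod_blue below 0.2 N and linear speed of rod_blue below 0.03 m/s), for 0.2 s.
7. the green rod rests in the V-block, foot at the stop, let go (distance between rod_green_mid and vblock_mid below 0.012 m and y of rod_green_mid in the frame of vblock between -0.005 and 0.005 m and distance between rod_green and vblock below 0.075 m and angle between the z axis of rod_green and the y axis of vblock, either way round above 1.47 rad and angle between rod_green's own z axis and vertical between 0.7 and 0.87 rad and contact force between the fingers and rod_green below 0.2 N and linear speed of rod_green below 0.03 m/s), for 0.2 s.
8. the green rod lies across both saddles of the green tray, let go (x of rod_green_mid in the frame of tray_green between -0.015 and 0.015 m and y of rod_green_mid in the frame of tray_green between -0.005 and 0.005 m and z of rod_green_mid in the frame of tray_green between 0.036 and 0.045 m and angle between the z axis of rod_green and the x axis of tray_green, either way round below 0.08 rad and contact force between the fingers and rod_green below 0.2 N and linear speed of rod_green below 0.03 m/s), for 0.2 s.
At the end, for the whole second after the job is handed in: every rod present lies let go and at rest in the saddles of the tray of its colour: shank middle within 15 mm of the tray's middle along it and 5 mm across it, 36 to 45 mm above the tray's underside, parallel to the tray within 0.08 rad, and all trays flat on the bench (all of step 2 and all of step 4 and all of step 6 and all of step 8 and angle between each of tray_red, tray_yellow, tray_blue, tray_green's own z axis and vertical below 0.08 rad); the robot touches nothing.
It fails at once if the glue is shifted by more than 20 mm (distance of glue from where it was at the start of the episode above 0.02 m).
It fails at once if the scraper is shifted by more than 20 mm (distance of scraper from where it was at the start of the episode above 0.02 m).
It fails at once if the spool is shifted by more than 20 mm (distance of spool from where it was at the start of the episode above 0.02 m).
Of rod_red, rod_yellow, rod_blue, rod_green only 3 to 4 are there at a start; the rules pass over those that are not, and their reading is None.
At some moment in a run one of tray_red, tray_yellow, tray_blue, tray_green may be knocked a few centimetres aside while the robot is not near it.
It also fails if it takes over 210 s, if anything falls off the work surface, if the arm or the gripper's body presses on something with over 40 N, if the wrist force passes 120 N, or if a joint passes its speed limit or range.

## Robot

A 6-joint arm with a two-finger parallel gripper is mounted at the origin on the work surface. World frame = base frame: x ahead of the robot, y to its left, z up, the work surface at z = 0. Lengths are in m, angles in degrees, forces in N, time in s.
With the tool pointing down it reaches from about 0.4 to 0.925 m from the base axis. Payload 3.4 kg.
Tool frame: the origin (TCP) lies on the centre line of the jaws, within the pads' length; the fingertips stand 11 mm ahead of it and the grasp point (between the pads) lies 8 mm behind it; z points along the fingers, y is the line along which they close (so a half turn about z gives the same grasp; the last joint's range is limited). The gripper opens to 85 mm and grips with 20 to 120 N. Pads are 22 mm wide; open, the fingers measure 114 mm over their backs; the gripper's body (76 mm by 85 mm) begins 54 mm behind the grasp point. The pads swing forward as they close: fully open they stand 13 mm farther back than shut.
Start: joints at [-78.409, 17.578, 86.31, -0, 76.112, -4.211], TCP at [0.157, -0.553, 0.242] pointing down, gripper open.
Joint ranges: [-179.03, 179.03], [-60, 130.46], [8.19, 133.38], [-81.62, 261.62], [5.75, 156.47], [-153.77, 153.77]. Speed limits (degrees/s): [147.25, 147.25, 180, 180, 180, 180].

## Interface

Orientations are given as a 3x3 rotation matrix whose columns are the frame's x, y, z axes.
In Python, from plant import * gives the robot as it stands.
- The arm moves only by the shell command python3 -m handwheel 'ROWS' [FORCE]. ROWS is JSON, a list of rows, each a list of 5 numbers: the shift along the tool's x, y, z in m, then the turn about the tool's z in degrees, then the closure in counts, from 0 (fully open) to 255 (shut). A call has 1 to 5 rows; each row shifts and turns the commanded pose from where the row before left it, along the tool's axes as they then stand; what a row does not reach is not made up. A row lasts 1/12 s, in which the tool goes at most 41.7 mm and 7.16 degrees, less where a joint would pass 70% of its speed; a pose out of reach is approached as far as the arm can. A call is refused whole if a number of a shift passes 0.0417 or a number of a turn 7.16, either way. A call with a gripper value outside its range is refused whole. The fingers move at their own pace and stop on an object; FORCE is the grip in N (left out, the last holds). Time passes only in rows, so rows that do not move let the fingers close. It gives the time, the measured TCP pose, the force, the opening and the grip force at its end, in the units of the state.
- get_state(): the state, without advancing time (a new reading comes with each control period).
- camera(name): name is "scene" or "top"; returns the picture (400x640x3 uint8, blue, green, red); there is no depth.
- camera_info(name): a dict with "K" (3x3 intrinsics, pixels), "extrinsics" (4x4, takes a point from camera to world coordinates). Camera axes: x right, y up, looking along -z (the intrinsics and any distortion apply to the point x, -y, -z); pixel columns grow to the right and rows downward; lengths in m; the calibration is good to about 2 mm. A picture is of the moment at which its call begins. camera_info takes no time and is no camera call.
- job_done(): hands the job in; it is judged then, once.
The state is a dict: "time": time; "joints": joint angles; "qvel": joint speeds; "joint_efforts": joint torques, N m; "eef_pos": TCP position; "tcp_rot": TCP orientation; "ft_force": force on the tool from outside, world axes, zero at the start; "moment": the same for the moment, N m; "finger_gap": opening from 0.0 (shut) to 1.0 (fully open); "finger_force": force on a finger pad.
Only numpy, scipy, OpenCV 4.12 (cv2) and the standard library are available. Lean on these libraries where they do the work, as an engineer would, in place of code of your own. Each camera call takes 0.05 s, during which the arm holds its last target. There are 200 camera calls.

## Working session

There is one attempt and no reset: what is moved stays moved. The work goes in short steps, Python scripts to look and compute and a shell command to move; the robot and the scene stay as the last step left them, time stands still between calls to the robot, and variables do not carry over. Pictures are saved under pics/ and viewed, at most 14 in all, crops included, and the job is handed in when it is done.

```bash
ls; mkdir -p pics; python3 - <<'E'
from plant import *
import cv2,numpy as np
s=get_state();print(s['time'],s['eef_pos'],s['tcp_rot'],s['finger_gap'])
for n in("top","scene"):
    im=camera(n);cv2.imwrite(f"pics/{n}0.png",im)
    i=camera_info(n);print(n,{k:np.round(np.array(v),4).tolist() if k!='name' else v for k,v in i.items()})
E
```

```text
pics
0.0 [ 0.15642617 -0.55262562  0.24137217] [[ 9.62213575e-01  2.72295579e-01 -3.93407022e-04]
 [ 2.72295813e-01 -9.62211512e-01  1.99921940e-03]
 [ 1.65837839e-04 -2.03079913e-03 -9.99997924e-01]] 0.9951790084354432
top {'K': [[382.6621, 0.0, 330.8964], [0.0, 382.6621, 192.9793], [0.0, 0.0, 1.0]], 'extrinsics': [[0.0268, 0.9888, -0.1468, 0.4407], [-0.9996, 0.0271, -0.0, 0.0294], [0.004, 0.1468, 0.9892, 1.1142], [0.0, 0.0, 0.0, 1.0]]}
scene {'K': [[388.9043, 0.0, 322.5194], [0.0, 388.9043, 192.9792], [0.0, 0.0, 1.0]], 'extrinsics': [[0.7618, -0.4004, 0.5092, 1.0494], [0.6475, 0.4934, -0.5808, -0.5195], [-0.0186, 0.7722, 0.6352, 0.6768], [0.0, 0.0, 0.0, 1.0]]}
```

View pics/top0.png

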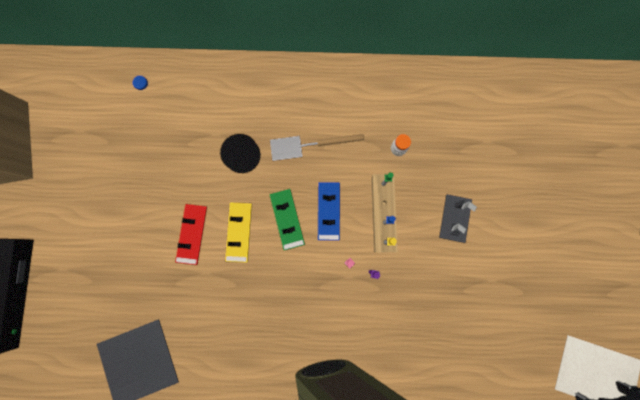

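View pics/scene0.png

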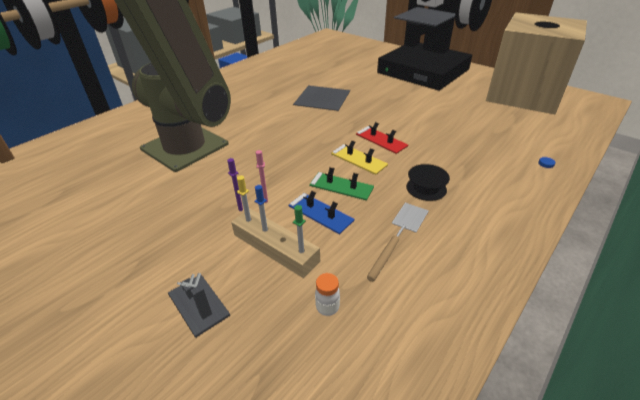

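```bash
cat > h.py <<'E'
from plant import *
import cv2,numpy as np
def world(n,u,v,z):
    i=camera_info(n);K=np.array(i['K']);T=np.array(i['extrinsics'])
    d=np.linalg.inv(K)@[u,v,1];d=T[:3,:3]@(d*[1,-1,-1]);o=T[:3,3]
    return o+d*(z-o[2])/d[2]
def proj(n,p):
    i=camera_info(n);K=np.array(i['K']);T=np.array(i['extrinsics'])
    c=T[:3,:3].T@(np.array(p)-T[:3,3]);q=K@(c*[1,-1,-1]);return (q/q[2])[:2]
def crop(im,u,v,w,h,k,name):
    c=cv2.resize(im[v:v+h,u:u+w],None,fx=k,fy=k,interpolation=cv2.INTER_CUBIC);cv2.imwrite(f"pics/{name}.png",c)
def to(x,y,z,yaw):
    # yaw: world heading of the tool x axis in deg (mod 180); prints tool-axis shift AFTER the turn
    s=get_state();R=np.array(s['tcp_rot']);p=np.array(s['eef_pos'])
    a=np.degrees(np.arctan2(R[1,0],R[0,0]))
    t=-((yaw-a+90)%180-90)   # tool z points down
    y2=np.radians(a-t);c,n=np.cos(y2),np.sin(y2);d=np.array([x,y,z])-p
    print('heading %.1f turn %.2f j6 %.0f shift'%(a,t,s['joints'][5]),np.round([c*d[0]+n*d[1],n*d[0]-c*d[1],-d[2]],4),'pos',np.round(p,4),'F',np.round(s['ft_force'],1),'gap %.3f ff %.1f t %.1f'%(s['finger_gap'],np.max(s['finger_force']),s['time']))
E
python3 - <<'E'
from h import *
im=cv2.imread('pics/top0.png')
crop(im,170,175,180,95,4,'trays');crop(im,335,160,150,125,4,'sv')
im=cv2.imread('pics/scene0.png')
crop(im,150,140,190,145,4,'sc')
E
```

```text
(no output)
```

View pics/sv.png

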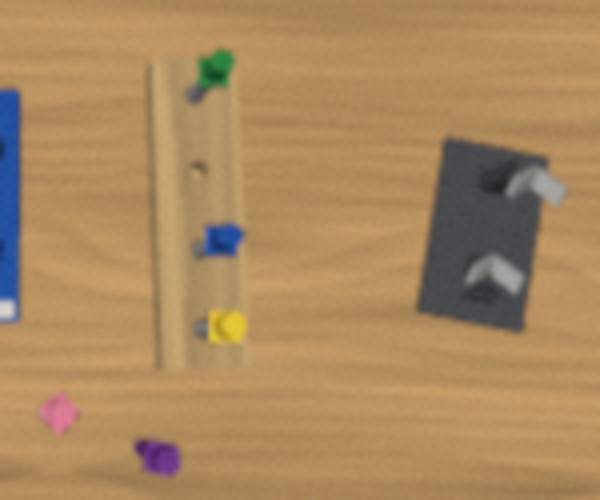

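View pics/trays.png

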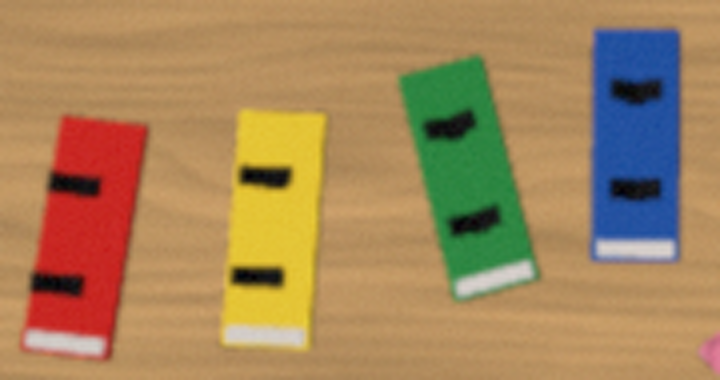

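View pics/sc.png

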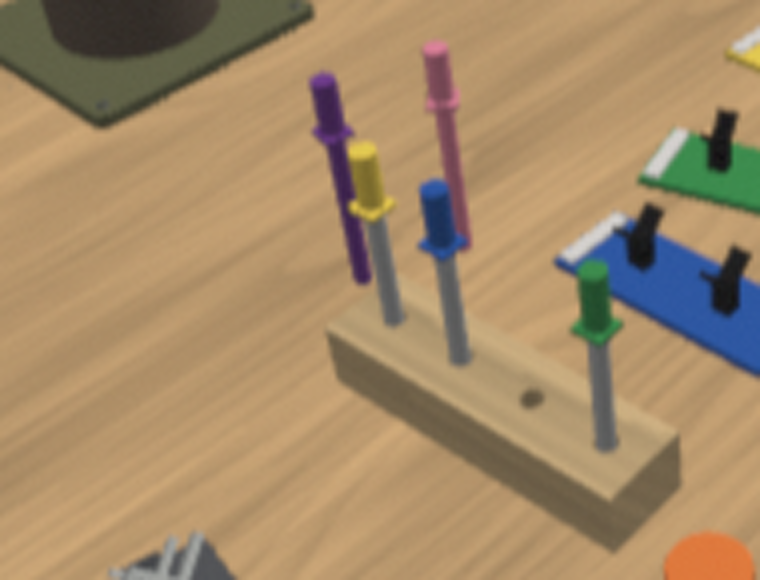

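```bash
cat > m.py <<'E'
from h import *
def w(x,y,z,ox,oy): return world('top',(x+.5)/4-.5+ox,(y+.5)/4-.5+oy,z)
def quad(cs,z,ox,oy):
    P=np.array([w(x,y,z,ox,oy)[:2] for x,y in cs]);c=P.mean(0)
    d=(P[0]+P[1]-P[2]-P[3])/2;e=(P[1]+P[2]-P[0]-P[3])/2
    return np.round(c,4),'len %.3f wid %.3f'%(np.hypot(*d),np.hypot(*e)),'head %.1f / %.1f'%(np.degrees(np.arctan2(d[1],d[0])),np.degrees(np.arctan2(e[1],e[0]))+90)
E
python3 - <<'E'
from m import *
for n,c in dict(red=[(63,116),(148,126),(108,358),(22,348)],yellow=[(240,110),(326,113),(309,349),(222,344)],green=[(400,75),(481,56),(539,277),(457,300)],blue=[(596,30),(679,30),(678,261),(592,260)]).items(): print(n,*quad(c,.008,170,175))
print('vb',*quad([(445,137),(548,157),(522,331),(417,310)],.01,335,160))
for n,a,b in(('y',(231,325),(200,328)),('b',(234,238),(199,249)),('g',(219,65),(194,96)),('hole',(198,171),(198,171))):print(n,w(*a,.17,335,160).round(4),w(*b,.045,335,160).round(4))
q,_,hd=quad([(445,137),(548,157),(522,331),(417,310)],.01,335,160)
a=np.radians(float(hd.split()[1]));
for s in(17,97):
  for sy in(-15.5,15.5):
    for u in (7,):
      x=-45+(s-u)*.707;z=34+(s+u)*.707;p=[q[0]+(x*np.cos(a)-sy*np.sin(a))/1e3,q[1]+(x*np.sin(a)+sy*np.cos(a))/1e3,z/1e3]
      uv=proj('top',p);print(s,sy,((uv-[335,160])*4).round(0))
s=get_state();print(np.round(proj('top',s['eef_pos'])),np.round(proj('scene',s['eef_pos'])))
E
```

```text
red [0.4761 0.428 ] len 0.167 wid 0.062 head -5.4 / -5.1
yellow [0.4855 0.2929] len 0.168 wid 0.062 head -0.7 / -1.1
green [0.5266 0.1547] len 0.167 wid 0.061 head 16.9 / 16.1
blue [0.553  0.0344] len 0.168 wid 0.061 head 1.0 / 1.2
vb [ 0.5417 -0.3326] len 0.128 wid 0.076 head -10.0 / -9.7
y [ 0.4664 -0.1244  0.17  ] [ 0.4671 -0.1233  0.045 ]
b [ 0.5198 -0.1261  0.17  ] [ 0.5219 -0.1222  0.045 ]
g [ 0.6283 -0.1163  0.17  ] [ 0.6303 -0.118   0.045 ]
hole [ 0.5609 -0.1036  0.17  ] [ 0.5768 -0.1212  0.045 ]
17 -15.5 [515. 285.]
17 15.5 [470. 276.]
97 -15.5 [557. 196.]
97 15.5 [511. 187.]
[597. 391.] [-56. 190.]
```

```bash
python3 -m handwheel '[[0,0,0,6.5,0],[0,0,0,6.5,0],[0,0,0,6.5,0],[0,0,0,6.3,0],[0,0,0,0,0]]' 25; python3 -c "
from h import *
to(.467,-.1235,.241,-10)"
```

```text
time: 0.52
eef_pos: [0.1565, -0.5529, 0.2418]
tcp_rot: [[0.984, -0.176, -0.0], [-0.176, -0.984, 0.001], [-0.0, -0.001, -1.0]]
ft_force: [0.9, 0.3, -0.1]
finger_gap: 1.003
finger_force: 0.0
heading -10.2 turn -0.15 j6 22 shift [ 0.2312 -0.4768  0.0008] pos [ 0.1565 -0.5529  0.2418] F [ 0.9  0.3 -0.1] gap 1.003 ff 0.0 t 0.5
```

```bash
R='' ; python3 -m handwheel '[[0.0165,-0.034,0,0,0],[0.0165,-0.034,0,0,0],[0.0165,-0.034,0,0,0],[0.0165,-0.034,0,0,0],[0.0165,-0.034,0,0,0]]' >/dev/null; python3 -m handwheel '[[0.0165,-0.034,0,0,0],[0.0165,-0.034,0,0,0],[0.0165,-0.034,0,0,0],[0.0165,-0.034,0,0,0],[0.0165,-0.034,0,0,0]]' >/dev/null; python3 -m handwheel '[[0.0165,-0.034,0,0,40],[0.0165,-0.034,0,0,80],[0.0165,-0.034,0,0,100],[0,0,0,0,100],[0,0,0,0,100]]' >/dev/null; python3 -m handwheel '[[0,0,0,0,100],[0,0,0,0,100],[0,0,0,0,100]]' >/dev/null; python3 - <<'E'
from h import *
to(.467,-.1235,.150,-10)
s=get_state();p=np.array(s['eef_pos']);R=np.array(s['tcp_rot'])
a=camera('top');b=camera('scene')
print(proj('top',p),proj('scene',p),proj('scene',[.467,-.1235,.17]))
crop(a,340,170,80,110,4,'a1');crop(b,190,60,130,180,3,'b1')
A=cv2.imread('pics/a1.png');B=cv2.imread('pics/b1.png');A=cv2.copyMakeBorder(A,0,540-A.shape[0],0,0,cv2.BORDER_CONSTANT)
cv2.imwrite('pics/ab1.png',np.hstack([A,B[:540]]))
E
```

```text
heading -10.1 turn -0.07 j6 76 shift [ 0.0172 -0.0364  0.0922] pos [ 0.4437 -0.1563  0.2422] F [-0.3  0.4 -0.4] gap 0.606 ff 0.0 t 2.0
[411.70201403 250.62653538] [215.85481081 150.83580377] [241.00788476 175.87677944]
```

View pics/ab1.png

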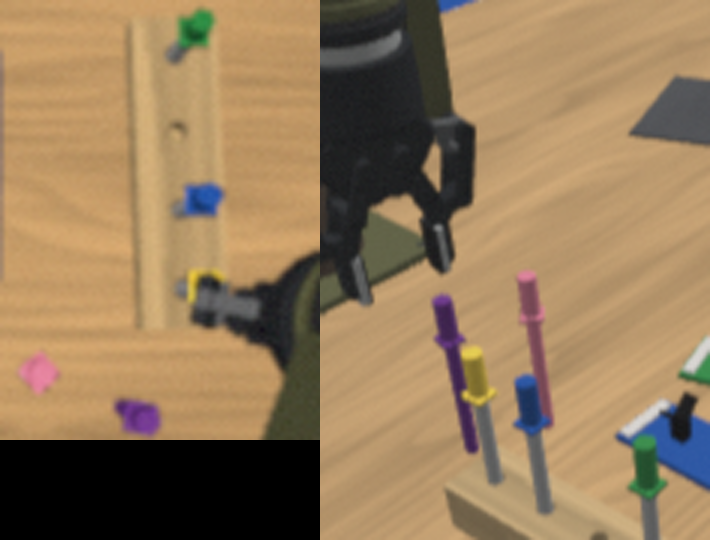

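```bash
python3 -m handwheel '[[0.017,-0.0364,0,0,100],[0,0,0.03,0,100],[0,0,0.03,0,100],[0,0,0.032,0,100],[0,0,0,0,100]]' 30 >/dev/null; python3 -m handwheel '[[0,0,0,0,255],[0,0,0,0,255],[0,0,0,0,255],[0,0,0,0,255],[0,0,0,0,255]]' >/dev/null;  python3 -m handwheel '[[0,0,0,0,255],[0,0,0,0,255],[0,0,0,0,255],[0,0,0,0,255],[0,0,0,0,255]]' >/dev/null;python3 -c "
from h import *
to(.467,-.1235,.150,-10)"
```

```text
heading -10.0 turn 0.03 j6 80 shift [-0.0021  0.0003  0.0022] pos [ 0.4691 -0.1236  0.1522] F [ 0.5 -3.   6.6] gap 0.176 ff 30.0 t 3.4
```

```bash
python3 -m handwheel '[[0,0,-0.02,0,255],[0,0,-0.03,0,255],[0,0,-0.03,0,255],[0,0,-0.03,0,255],[0,0,0,0,255]]'  >/dev/null; python3 -c "
from h import *
to(.4974,-.3248,.250,-10)"
```

```text
heading -10.0 turn 0.01 j6 80 shift [0.061  0.1941 0.0165] pos [ 0.4711 -0.123   0.2665] F [ 0.4  0.  -0.8] gap 0.174 ff 30.0 t 3.8
```

```bash
python3 -m handwheel '[[0.012,0.038,0,0,255],[0.012,0.039,0,0,255],[0.012,0.039,0,0,255],[0.012,0.039,0,0,255],[0.013,0.039,0,0,255]]'  >/dev/null;python3 -m handwheel '[[0,0,0,0,255],[0,0,0,0,255],[0,0,0,0,255]]'  >/dev/null; python3 - <<'E'
from h import *
to(.4974,-.3248,.188,-10)
s=get_state();p=np.array(s['eef_pos'])
a=camera('top');b=camera('scene')
for f in ([.4974,-.3248,.034],[p[0],p[1],p[2]-.142]):print(proj('scene',f),proj('top',f))
crop(a,400,180,130,100,3,'a2');crop(b,120,160,130,180,3,'b2')
A=cv2.imread('pics/a2.png');B=cv2.imread('pics/b2.png');A=cv2.copyMakeBorder(A,0,540-A.shape[0],0,0,cv2.BORDER_CONSTANT)
cv2.imwrite('pics/ab2.png',np.hstack([A,B[:540]]))
E
```

```text
heading -10.1 turn -0.05 j6 63 shift [0.0042 0.0008 0.0713] pos [ 0.4934 -0.3233  0.2593] F [ 0.2  0.1 -1.5] gap 0.177 ff 29.9 t 4.5
[185.61560773 279.82521772] [455.72462355 232.80170781]
[174.62848148 251.12020623] [465.65762667 232.94427112]
```

View pics/ab2.png

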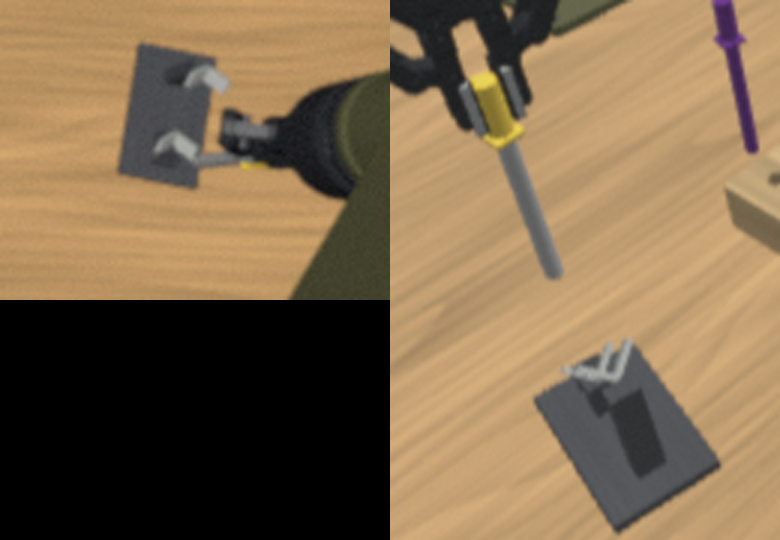

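```bash
python3 - <<'E'
from h import *
q=np.array([.5417,-.3326]);a=np.radians(-9.9)
def P(x,y,z): return [q[0]+(x*np.cos(a)-y*np.sin(a))/1e3,q[1]+(x*np.sin(a)+y*np.cos(a))/1e3,z/1e3]
for c in [(-65,-38,10),(65,-38,10),(65,38,10),(-65,38,10)]:
  print(c,proj('scene',P(*c)).round(1))
for s,u in ((105,-8.5),(90,-8.5)):print(proj('scene',P(-45+(s-u)*.707,0,34+(s+u)*.707)).round(1))
E
```

```text
(-65, -38, 10) [167.2 290.8]
(65, -38, 10) [194.7 334.3]
(65, 38, 10) [230.3 311.5]
(-65, 38, 10) [200.7 272. ]
[195.3 283.2]
[194.1 283.3]
```

```bash
python3 -m handwheel '[[0.004,0.001,0.03,0,255],[0,0,0.03,0,255],[0,0,0.011,0,255],[0,0,0,0,255],[0,0,0,0,255]]' 25 ; python3 -m handwheel '[[0.013,0,0.003,0,255],[0.013,0,0.003,0,255],[0.0125,0,0.0045,0,255],[0.0125,0,0.0045,0,255],[0,0,0,0,255]]'; python3 -m handwheel '[[0.0125,0,0.0065,0,255],[0.0125,0,0.0065,0,255],[0,0,0,0,255]]' ; python3 -c "
from h import *
to(.6005,-.343,.131,-10)"
```

```text
time: 4.97
eef_pos: [0.4976, -0.3245, 0.1894]
tcp_rot: [[0.985, -0.172, -0.001], [-0.172, -0.985, 0.001], [-0.001, -0.001, -1.0]]
ft_force: [0.2, 0.1, -0.6]
finger_gap: 0.178
finger_force: 29.8
time: 5.38
eef_pos: [0.5526, -0.336, 0.1761]
tcp_rot: [[0.985, -0.173, 0.006], [-0.173, -0.985, -0.003], [0.006, 0.002, -1.0]]
ft_force: [-0.4, -0.3, 1.5]
finger_gap: 0.175
finger_force: 31.9
time: 5.63
eef_pos: [0.5752, -0.3396, 0.1605]
tcp_rot: [[0.985, -0.173, 0.002], [-0.173, -0.985, -0.001], [0.002, 0.001, -1.0]]
ft_force: [-0.5, -1.0, 1.1]
finger_gap: 0.174
finger_force: 31.7
heading -10.0 turn 0.04 j6 66 shift [ 0.0255 -0.001   0.0295] pos [ 0.5752 -0.3396  0.1605] F [-0.5 -1.   1.1] gap 0.174 ff 31.7 t 5.6
```

```bash
python3 -m handwheel '[[0.008,0,0.0065,0,255],[0.008,0,0.0065,0,255],[0.0065,0,0.0065,0,255],[0.005,0,0.0065,0,255],[0,0,0,0,255]]'; python3 -m handwheel '[[0,0,0,0,255],[0,0,0,0,255]]' ;python3 - <<'E'
from h import *
to(.6022,-.343,.132,-10)
b=camera('scene');a=camera('top')
crop(a,400,180,130,100,3,'a3');crop(b,120,180,130,160,3,'b3')
A=cv2.imread('pics/a3.png');B=cv2.imread('pics/b3.png');A=cv2.copyMakeBorder(A,0,480-A.shape[0],0,0,cv2.BORDER_CONSTANT)
cv2.imwrite('pics/ab3.png',np.hstack([A,B]))
E
```

```text
time: 6.05
eef_pos: [0.6006, -0.3436, 0.1333]
tcp_rot: [[0.985, -0.173, -0.0], [-0.173, -0.985, 0.001], [-0.001, -0.001, -1.0]]
ft_force: [-0.9, -0.7, 1.2]
finger_gap: 0.172
finger_force: 29.7
time: 6.22
eef_pos: [0.5992, -0.3434, 0.1348]
tcp_rot: [[0.985, -0.174, -0.001], [-0.174, -0.985, 0.001], [-0.001, -0.0, -1.0]]
ft_force: [-0.1, 0.0, -1.1]
finger_gap: 0.175
finger_force: 29.6
heading -10.0 turn 0.00 j6 67 shift [ 0.0029 -0.0009  0.0028] pos [ 0.5992 -0.3434  0.1348] F [-0.1  0.  -1.1] gap 0.175 ff 29.6 t 6.2
```

View pics/ab3.png

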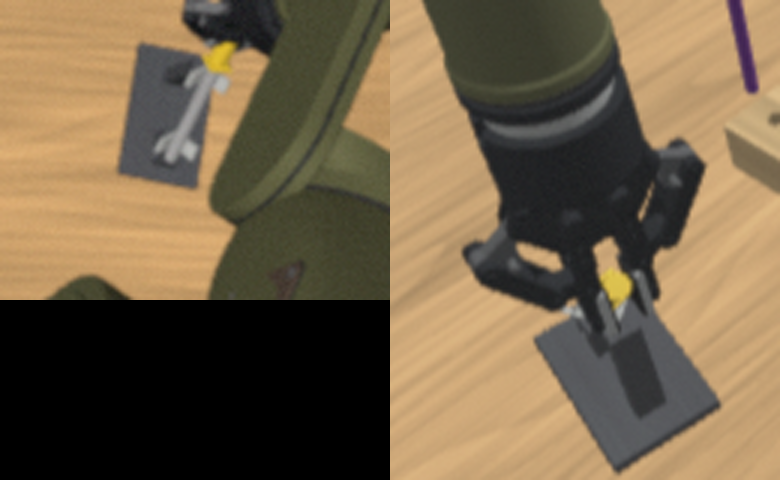

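```bash
python3 -m handwheel '[[0.0025,0,0.003,0,255],[0,0,0.003,0,255],[0,0,0,0,255],[0,0,0,0,255],[0,0,0,0,255]]' |egrep 'pos|ft_';python3 -m handwheel '[[0.001,0,0.0015,0,255],[0,0,0,0,255],[0,0,0,0,255]]' |egrep 'pos|ft_'
```

```text
eef_pos: [0.6034, -0.3445, 0.1304]
ft_force: [2.3, -0.4, 4.8]
eef_pos: [0.6044, -0.3451, 0.1293]
ft_force: [2.3, -1.1, 6.4]
```

```bash
python3 -m handwheel '[[0,0,0,0,200],[0,0,0,0,180],[0,0,0,0,120],[0,0,0,0,100],[0,0,0,0,100]]' >/dev/null; python3 -m handwheel '[[0,0,0,0,100],[0,0,0,0,100],[0,0,-0.02,0,100],[0,0,-0.03,0,100],[0,0,-0.03,0,100]]'; python3 -m handwheel '[[-0.03,0,0,0,100],[-0.03,0,0,0,100],[0,0,0,0,100]]' >/dev/null; python3 - <<'E'
from h import *
to(.5391,-.3321,.074,-10)
b=camera('scene');a=camera('top')
crop(a,400,180,130,100,3,'a4');crop(b,120,180,130,160,3,'b4')
A=cv2.imread('pics/a4.png');B=cv2.imread('pics/b4.png');A=cv2.copyMakeBorder(A,0,480-A.shape[0],0,0,cv2.BORDER_CONSTANT)
cv2.imwrite('pics/ab4.png',np.hstack([A,B]))
q=np.array([.4974,-.3248]);h=np.array([.985,-.174])
for s in(0,123,160):
  f=[*(q+h*s*.000707),.034+s*.000707];print(s,(proj('top',f)-[400,180])*3,(proj('scene',f)-[120,180])*3+[390,0])
E
```

```text
time: 7.82
eef_pos: [0.6022, -0.3436, 0.2071]
tcp_rot: [[0.985, -0.174, -0.003], [-0.174, -0.985, 0.002], [-0.003, -0.001, -1.0]]
ft_force: [0.5, -0.7, 0.4]
finger_gap: 0.605
finger_force: 0.0
heading -10.0 turn -0.04 j6 65 shift [0.001  0.0002 0.134 ] pos [ 0.5382 -0.3317  0.208 ] F [-0.9  0.3 -0.8] gap 0.607 ff 0.0 t 8.1
0 [167.17387066 158.40512342] [586.84682319 299.47565315]
123 [214.9069329   56.11123657] [613.62967376 297.21568253]
160 [230.663505    22.34426398] [623.38919235 296.39216208]
```

View pics/ab4.png

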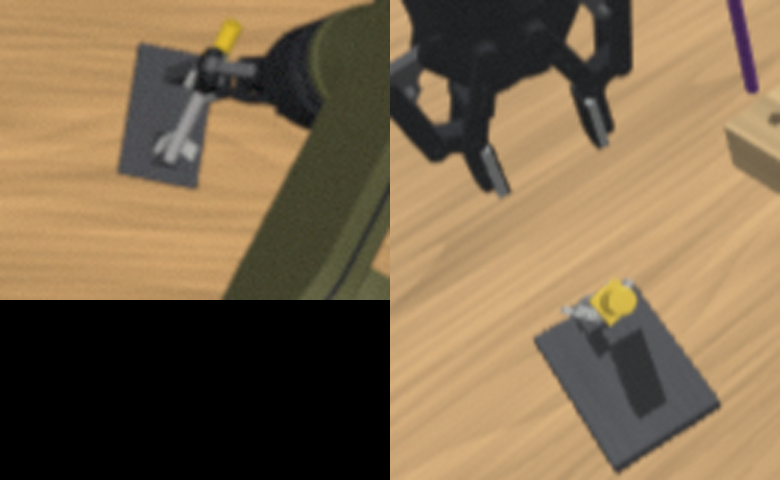

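```bash
python3 -m handwheel '[[0.001,0,0.035,0,100],[0,0,0.035,0,100],[0,0,0.035,0,100],[0,0,0.029,0,100],[0,0,0,0,100]]' |egrep 'pos|ft_'; python3 -m handwheel '[[0,0,0,0,255],[0,0,0,0,255],[0,0,0,0,255],[0,0,0,0,255],[0,0,0,0,255]]' 30 |egrep 'pos|ft_';  python3 -m handwheel '[[0,0,0,0,255],[0,0,0,0,255],[0,0,0,0,255],[0,0,0,0,255]]';python3 -c "
from h import *
to(.4855,.2929,.2,-0.9)"
```

```text
eef_pos: [0.5422, -0.3316, 0.0672]
ft_force: [-0.6, 0.7, -0.9]
eef_pos: [0.545, -0.3349, 0.0762]
ft_force: [-5.4, -0.6, 2.4]
time: 9.33
eef_pos: [0.545, -0.3349, 0.0762]
tcp_rot: [[0.985, -0.174, 0.001], [-0.174, -0.985, -0.002], [0.001, 0.002, -1.0]]
ft_force: [-5.7, -1.1, 2.9]
finger_gap: 0.127
finger_force: 30.5
heading -10.0 turn -9.10 j6 65 shift [-0.0693 -0.6268 -0.1238] pos [ 0.545  -0.3349  0.0762] F [-5.7 -1.1  2.9] gap 0.127 ff 30.5 t 9.3
```

```bash
python3 -m handwheel '[[0,0,-0.015,0,255],[0,0,-0.03,0,255],[0,0,-0.04,0,255],[0,0,-0.04,0,255],[0,0,-0.04,0,255]]' |egrep 'pos|ft_'; python3 -m handwheel '[[0,0,-0.035,-4.5,255],[0,0,0,-4.6,255],[0,0,0,0,255],[0,0,0,0,255]]'  ;python3 - <<'E'
from h import *
to(.4855,.2929,.28,-0.9)
b=camera('scene');a=camera('top')
crop(a,400,180,130,100,3,'a5');crop(b,100,60,130,180,3,'b5')
A=cv2.imread('pics/a5.png');B=cv2.imread('pics/b5.png');A=cv2.copyMakeBorder(A,0,540-A.shape[0],0,0,cv2.BORDER_CONSTANT)
cv2.imwrite('pics/ab5.png',np.hstack([A,B]))
p=get_state()['eef_pos'];print((proj('top',p)-[400,180])*3,(proj('scene',p)-[100,60])*3+[390,0])
E
```

```text
eef_pos: [0.546, -0.3341, 0.2424]
ft_force: [1.0, -1.0, -1.7]
time: 10.08
eef_pos: [0.5455, -0.3339, 0.2754]
tcp_rot: [[1.0, -0.018, 0.003], [-0.018, -1.0, -0.001], [0.003, 0.001, -1.0]]
ft_force: [0.1, -0.3, -1.0]
finger_gap: 0.126
finger_force: 30.2
heading -1.0 turn -0.11 j6 56 shift [-0.0698 -0.6258 -0.0046] pos [ 0.5455 -0.3339  0.2754] F [ 0.1 -0.3 -1. ] gap 0.126 ff 30.2 t 10.1
[283.09636979  80.48856698] [576.08539649 432.44187821]
```

View pics/ab5.png

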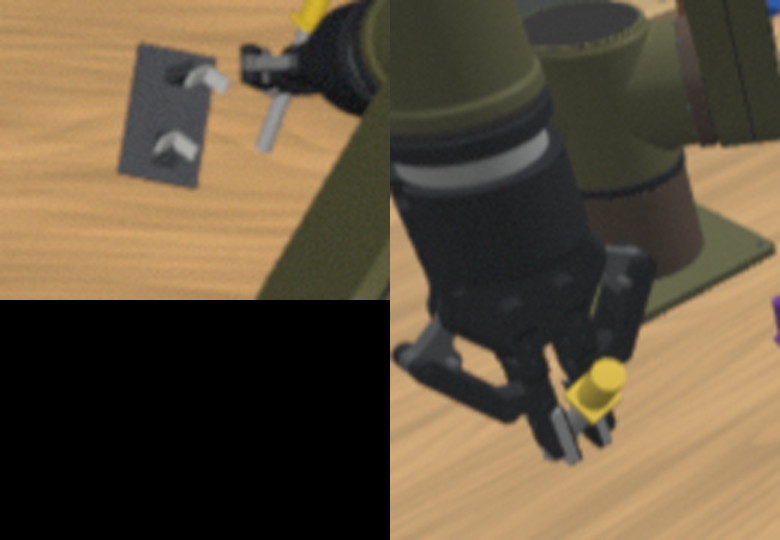

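```bash
python3 - <<'E'
from h import *
p=get_state()['eef_pos']
for z in(.22,.225,.23,.235,.24): print(z,world('top',400+264/3,180+149/3,z)-p)
im=camera('top');cv2.imwrite('pics/cur.png',im)
old=cv2.imread('pics/top0.png')
d=np.abs(im[175:270,170:345].astype(int)-old[175:270,170:345]).max();print('tray diff',d)
E
```

```text
0.22 [-0.04753543 -0.00597668 -0.05283353]
0.225 [-0.04785011 -0.003915   -0.04783353]
0.23 [-0.04816479 -0.00185332 -0.04283353]
0.235 [-0.04847947  0.00020835 -0.03783353]
0.24 [-0.04879415  0.00227003 -0.03283353]
tray diff 21
```

```bash
python3 -m handwheel '[[-0.004,-0.039,0,0,255],[-0.004,-0.039,0,0,255],[-0.004,-0.039,0,0,255],[-0.004,-0.039,0,0,255],[-0.004,-0.039,0,0,255]]' >/dev/null;python3 -m handwheel '[[-0.004,-0.039,0,0,255],[-0.004,-0.039,0,0,255],[-0.004,-0.039,0,0,255],[-0.004,-0.039,0,0,255],[-0.004,-0.039,0,0,255]]' >/dev/null;python3 -m handwheel '[[-0.004,-0.039,0,0,255],[-0.004,-0.039,0,0,255],[-0.004,-0.039,0,0,255],[-0.004,-0.039,0,0,255],[-0.004,-0.039,0,0,255]]' >/dev/null;python3 -m handwheel '[[-0.003,-0.039,0,0,255],[0,0,0,0,255],[0,0,0,0,255],[0,0,0,0,255],[0,0,0,0,255]]';python3 - <<'E'
from h import *
to(.4925,.2928,.09,-0.9)
im=camera('top');old=cv2.imread('pics/top0.png')
A=np.hstack([cv2.resize(i[170:280,165:345],None,fx=4,fy=4,interpolation=2)[:, :390] for i in (im,old)])
cv2.imwrite('pics/c6.png',A)
E
```

```text
time: 11.9
eef_pos: [0.4915, 0.2897, 0.2729]
tcp_rot: [[1.0, -0.017, -0.002], [-0.017, -1.0, -0.001], [-0.002, 0.001, -1.0]]
ft_force: [0.3, 0.1, -0.5]
finger_gap: 0.131
finger_force: 30.3
heading -1.0 turn -0.07 j6 117 shift [ 0.0009 -0.0031  0.1829] pos [0.4915 0.2897 0.2729] F [ 0.3  0.1 -0.5] gap 0.131 ff 30.3 t 11.9
```

View pics/c6.png

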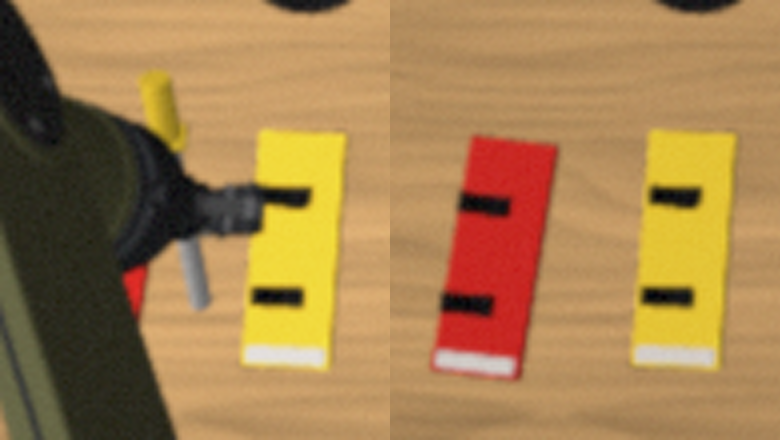

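```bash
python3 -m handwheel '[[0.001,-0.003,0.04,0,255],[0,0,0.04,0,255],[0,0,0.04,0,255],[0,0,0.04,0,255],[0,0,0.02,0,255]]' >/dev/null;python3 -m handwheel '[[0,0,0,0,255],[0,0,0.005,0,255],[0,0,0.005,0,255],[0,0,0.005,0,255],[0,0,0,0,255]]' 25 |egrep 'pos|ft_';python3 -m handwheel '[[0,0,0.005,0,255],[0,0,0.005,0,255],[0,0,0.005,0,255],[0,0,0,0,255]]' |egrep 'pos|ft_'
```

```text
eef_pos: [0.4941, 0.2939, 0.0799]
ft_force: [1.4, -0.9, 0.6]
eef_pos: [0.4986, 0.295, 0.0668]
ft_force: [5.6, -3.4, 7.2]
```

```bash
python3 -m handwheel '[[0,0,0.004,0,255],[0,0,0.004,0,255],[0,0,0.004,0,255],[0,0,0,0,255]]' |egrep 'pos|ft_|rot';python3 -m handwheel '[[0,0,0.004,0,255],[0,0,0.004,0,255],[0,0,0,0,255]]' |egrep 'pos|ft_'; python3 -c "
from h import *
cv2.imwrite('pics/t.png',camera('top'))"
```

```text
eef_pos: [0.4937, 0.2943, 0.0527]
tcp_rot: [[1.0, -0.016, 0.002], [-0.016, -1.0, 0.001], [0.002, -0.001, -1.0]]
ft_force: [0.7, 0.2, 1.7]
eef_pos: [0.4929, 0.2942, 0.0434]
ft_force: [2.1, 0.5, 3.5]
```

```bash
python3 -m handwheel '[[0,0,0.004,0,255],[0,0,0.003,0,255],[0,0,0.003,0,255],[0,0,0,0,255]]' |egrep 'pos|ft_|rot';python3 -m handwheel '[[0,0,0.003,0,255],[0,0,0,0,255],[0,0,0,0,255]]' |egrep 'pos|ft_'
```

```text
eef_pos: [0.4931, 0.294, 0.0332]
tcp_rot: [[1.0, -0.016, 0.0], [-0.016, -1.0, 0.0], [0.0, -0.0, -1.0]]
ft_force: [3.2, 0.6, 3.3]
eef_pos: [0.4932, 0.2938, 0.0315]
ft_force: [2.1, -1.5, 8.4]
```

```bash
python3 -m handwheel '[[0,0,-0.001,0,210],[0,0,0,0,190],[0,0,0,0,150],[0,0,0,0,100],[0,0,0,0,100]]' >/dev/null; python3 -m handwheel '[[0,0,0,0,100],[0,0,0,0,100],[0,0,-0.02,0,100],[0,0,-0.04,0,100],[0,0,-0.04,0,100]]'|egrep 'pos|gap|ft'; python3 -m handwheel '[[0,0,-0.04,0,100],[0,0,-0.04,0,100],[0,0,-0.04,0,100],[0,0.04,0,0,100],[0,0.04,0,0,100]]'>/dev/null; python3 -m handwheel '[[0,0.04,0,0,100],[0,0.04,0,0,100],[0,0.04,0,0,100],[0,0.04,0,0,100],[0,0,0,0,100]]'|egrep 'pos|time';python3 - <<'E'
from h import *
im=camera('top');b=camera('scene')
c=cv2.resize(im[180:280,170:270],None,fx=4,fy=4,interpolation=2);d=cv2.resize(b[120:220,320:420],None,fx=4,fy=4,interpolation=2)
cv2.imwrite('pics/c7.png',np.hstack([c,d]))
to(.521,-.122,.25,-10)
E
```

```text
eef_pos: [0.4912, 0.2931, 0.1311]
ft_force: [1.2, 0.3, -0.3]
finger_gap: 0.611
time: 16.0
eef_pos: [0.4885, 0.0475, 0.2519]
heading -1.1 turn 8.87 j6 92 shift [0.0619 0.1662 0.0019] pos [0.4889 0.0524 0.2519] F [0.2 0.4 0. ] gap 0.608 ff 0.0 t 16.1
```

View pics/c7.png

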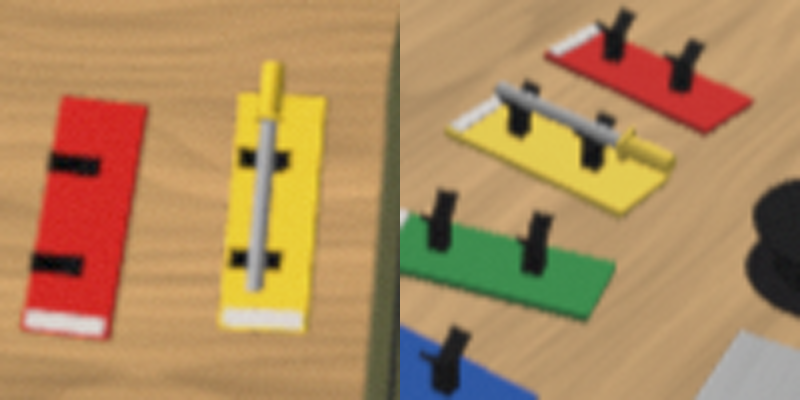

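```bash
python3 -m handwheel '[[0,0,0,4.5,100],[0,0,0,4.4,100],[0,0,0,0,100],[0,0,0,0,100]]' 30 >/dev/null; python3 -m handwheel '[[0.0124,0.0333,0,0,100],[0.0124,0.0333,0,0,100],[0.0124,0.0333,0,0,100],[0.0124,0.0333,0,0,100],[0.0123,0.033,0,0,100]]'>/dev/null;  python3 -m handwheel '[[0,0,0,0,100],[0,0,0,0,100],[0,0,0,0,100]]'>/dev/null; python3 - <<'E'
from h import *
to(.521,-.122,.150,-10)
b=camera('scene');cv2.imwrite('pics/s8.png',b)
hsv=cv2.cvtColor(b,cv2.COLOR_BGR2HSV)[160:230,235:285]
m=cv2.inRange(hsv,(105,150,60),(125,255,255));v,u=np.nonzero(m);print(u.min()+235,u.max()+235,v.min()+160,v.max()+160)
for z in (.17,.133):print(proj('scene',[.521,-.122,z]))
E
```

```text
heading -9.7 turn 0.27 j6 82 shift [-0.0002  0.0026  0.1015] pos [ 0.5217 -0.1194  0.2515] F [-0.2 -0.8 -0.2] gap 0.610 ff 0.0 t 17.1
256 265 186 204
[258.29491677 185.20544294]
[260.39743096 198.56554794]
```

```bash
python3 -m handwheel '[[0,0.0025,0.034,0.3,100],[0,0,0.034,0,100],[0,0,0.0335,0,100],[0,0,0,0,100],[0,0,0,0,100]]' 30 |egrep 'pos|ft_'; python3 -m handwheel '[[0,0,0,0,255],[0,0,0,0,255],[0,0,0,0,255],[0,0,0,0,255],[0,0,0,0,255]]' >/dev/null;  python3 -m handwheel '[[0,0,0,0,255],[0,0,0,0,255],[0,0,0,0,255],[0,0,0,0,255],[0,0,0,0,255]]' |egrep 'pos|ft_|gap';python3 -m handwheel '[[0,0,-0.02,0,255],[0,0,-0.03,0,255],[0,0,-0.03,0,255],[0,0,-0.03,0,255],[0,0,0,0,255]]'  >/dev/null; python3 -c "
from h import *
to(.4974,-.3248,.260,-10)"
```

```text
eef_pos: [0.5198, -0.1209, 0.1492]
ft_force: [-0.0, 0.0, 1.2]
eef_pos: [0.5231, -0.1236, 0.1526]
ft_force: [0.8, -0.6, 6.6]
finger_gap: 0.177
heading -10.1 turn -0.11 j6 82 shift [0.0077 0.2025 0.0073] pos [ 0.525  -0.124   0.2673] F [ 0.8 -0.5 -2.2] gap 0.172 ff 29.7 t 18.8
```

```bash
python3 -m handwheel '[[0.0015,0.0405,0,0,255],[0.0015,0.0405,0,0,255],[0.0015,0.0405,0,0,255],[0.0015,0.0405,0,0,255],[0.0015,0.0405,0,0,255]]'  >/dev/null;python3 -m handwheel '[[0,0,0,0,255],[0,0,0,0,255],[0,0,0,0,255]]'  >/dev/null; python3 - <<'E'
from h import *
to(.4974,-.3248,.188,-10)
E
```

```text
heading -10.2 turn -0.18 j6 63 shift [0.0049 0.0008 0.0717] pos [ 0.4927 -0.3232  0.2597] F [ 0.4  1.  -0.9] gap 0.175 ff 29.9 t 19.5
```

```bash
python3 -m handwheel '[[0.0045,0.001,0.03,0,255],[0,0,0.03,0,255],[0,0,0.011,0,255],[0,0,0,0,255],[0,0,0,0,255]]' 25 |egrep 'pos|ft_'; python3 -m handwheel '[[0.013,0,0.003,0,255],[0.013,0,0.003,0,255],[0.0125,0,0.0045,0,255],[0.0125,0,0.0045,0,255],[0,0,0,0,255]]'|egrep 'pos|ft_'; python3 -m handwheel '[[0.0125,0,0.0065,0,255],[0.0125,0,0.0065,0,255],[0,0,0,0,255]]' |egrep 'pos|ft_'; python3 -m handwheel '[[0.008,0,0.0065,0,255],[0.008,0,0.0065,0,255],[0.0065,0,0.0065,0,255],[0.005,0,0.0065,0,255],[0,0,0,0,255]]' |egrep 'pos|ft_'; python3 -m handwheel '[[0,0,0,0,255],[0,0,0,0,255]]' |egrep 'pos|ft_'
```

```text
eef_pos: [0.4975, -0.3239, 0.1892]
ft_force: [-0.3, -0.5, -0.5]
eef_pos: [0.5524, -0.3358, 0.1761]
ft_force: [-0.9, -0.2, 2.6]
eef_pos: [0.5749, -0.3394, 0.1604]
ft_force: [0.3, -0.8, 0.5]
eef_pos: [0.6007, -0.3435, 0.1336]
ft_force: [0.6, -1.4, 1.1]
eef_pos: [0.5993, -0.3433, 0.135]
ft_force: [-0.0, -0.5, 0.7]
```

Identical to the first; press in, release, retreat and check.

```bash
python3 -m handwheel '[[0.0025,0,0.003,0,255],[0,0,0.003,0,255],[0,0,0,0,255],[0,0,0,0,255],[0,0,0,0,255]]' |egrep 'pos|ft_';python3 -m handwheel '[[0.001,0,0.0015,0,255],[0,0,0,0,255],[0,0,0,0,255]]' |egrep 'pos|ft_'
python3 -m handwheel '[[0,0,0,0,200],[0,0,0,0,180],[0,0,0,0,120],[0,0,0,0,100],[0,0,0,0,100]]' >/dev/null; python3 -m handwheel '[[0,0,0,0,100],[0,0,0,0,100],[0,0,-0.02,0,100],[0,0,-0.03,0,100],[0,0,-0.03,0,100]]' |egrep 'pos|ft_'; python3 -m handwheel '[[-0.03,0,0,0,100],[-0.03,0,0,0,100],[0,0,0,0,100]]' >/dev/null; python3 - <<'E'
from h import *
to(.5391,-.3321,.074,-10)
b=camera('scene');a=camera('top')
cv2.imwrite('pics/a9.png',a);cv2.imwrite('pics/b9.png',b)
for im,n,(u0,u1,v0,v1) in((a,'top',(460,490,175,215)),(b,'scene',(170,225,255,310))):
  m=cv2.inRange(cv2.cvtColor(im,cv2.COLOR_BGR2HSV)[v0:v1,u0:u1],(105,150,60),(125,255,255));v,u=np.nonzero(m);print(n,len(u),'mean',u.mean()+u0,v.mean()+v0,'range',u.min()+u0,u.max()+u0,v.min()+v0,v.max()+v0)
  for f in ('a4','b4'):pass
q=np.array([.4974,-.3248]);h=np.array([.985,-.174])
for s in(121,141,160):
  f=[*(q+h*s*.000707),.034+s*.000707];print(s,proj('top',f),proj('scene',f))
E
```

```text
eef_pos: [0.6034, -0.3445, 0.1307]
ft_force: [3.8, -0.9, 5.6]
eef_pos: [0.6043, -0.345, 0.1296]
ft_force: [2.7, -0.8, 6.6]
eef_pos: [0.6019, -0.3435, 0.2071]
ft_force: [-0.4, -0.5, 0.0]
heading -10.1 turn -0.14 j6 65 shift [0.0012 0.0005 0.134 ] pos [ 0.538  -0.3314  0.208 ] F [-1.3  0.5 -0.8] gap 0.608 ff 0.0 t 22.9
top 43 mean 475.3255813953488 191.7906976744186 range 472 479 187 196
scene 111 mean 194.36936936936937 280.35135135135135 range 187 201 275 287
121 [471.35832279 199.29805675] [194.3759932  279.08600537]
141 [474.16156318 193.29059898] [196.08709863 278.94162014]
160 [476.887835   187.44808799] [197.79639745 278.79738736]
```

```bash
python3 -m handwheel '[[-0.002,0,0.035,0,100],[0,0,0.035,0,100],[0,0,0.035,0,100],[0,0,0.029,0,100],[0,0,0,0,100]]' |egrep 'pos|ft_'; python3 -m handwheel '[[0,0,0,0,255],[0,0,0,0,255],[0,0,0,0,255],[0,0,0,0,255],[0,0,0,0,255]]' 30 |egrep 'pos|ft_';  python3 -m handwheel '[[0,0,0,0,255],[0,0,0,0,255],[0,0,0,0,255],[0,0,0,0,255]]'|egrep 'pos|ft_|gap'
python3 -m handwheel '[[0,0,-0.015,0,255],[0,0,-0.03,0,255],[0,0,-0.04,0,255],[0,0,-0.04,0,255],[0,0,-0.04,0,255]]' |egrep 'pos|ft_'; python3 -m handwheel '[[0,0,-0.035,-5.5,255],[0,0,0,-5.6,255],[0,0,0,0,255],[0,0,0,0,255],[0,0,0,0,255]]' |egrep 'pos|ft_' ;python3 - <<'E'
from h import *
to(.553,.0344,.28,1.1)
a=camera('top');cv2.imwrite('pics/a10.png',a)
b=cv2.imread('pics/top0.png')
# foot: grey bright pixels on table left-below; use rod colour difference with the start picture
d=np.abs(a.astype(int)-b).max(2)
v,u=np.nonzero(d[205:245,470:500]>25);print(len(u),u.min()+470,u.max()+470,v.max()+205, (u[v==v.max()]+470))
m=cv2.inRange(cv2.cvtColor(a,cv2.COLOR_BGR2HSV)[160:240,470:530],(105,150,60),(125,255,255));v,u=np.nonzero(m);print(len(u),u.mean()+470,v.mean()+160,v.min()+160,v.max()+160)
p=get_state()['eef_pos']
for f in ((-.048,-.04),(-.043,-.037)):print(proj('top',[p[0]+f[0],p[1],p[2]+f[1]]))
E
```

```text
eef_pos: [0.539, -0.3308, 0.0673]
ft_force: [-0.2, 0.6, 0.4]
eef_pos: [0.5438, -0.3346, 0.0763]
ft_force: [0.6, -1.2, 3.2]
eef_pos: [0.5438, -0.3347, 0.0763]
ft_force: [1.6, -1.1, 6.4]
finger_gap: 0.126
eef_pos: [0.5408, -0.3323, 0.2401]
ft_force: [1.2, -0.3, -1.6]
eef_pos: [0.5405, -0.3322, 0.272]
ft_force: [0.2, -0.8, -1.4]
heading 0.9 turn -0.23 j6 54 shift [ 0.0195 -0.3663 -0.008 ] pos [ 0.5405 -0.3322  0.272 ] F [ 0.2 -0.8 -1.4] gap 0.130 ff 29.8 t 25.0
289 479 499 232 [486 487 488]
127 503.1968503937008 182.35433070866142 173 191
[487.04504215 231.22484675]
[487.50551664 228.97657379]
```

```bash
python3 -m handwheel '[[0.0028,-0.0405,0,0,255],[0.0028,-0.0405,0,0,255],[0.0028,-0.0405,0,0,255],[0.0028,-0.0405,0,0,255],[0.0028,-0.0405,0,0,255]]' >/dev/null;python3 -m handwheel '[[0.0028,-0.0405,0,0,255],[0.0028,-0.0405,0,0,255],[0.0028,-0.0405,0,0,255],[0.0028,-0.0405,0,0,255],[0,0,0,0,255]]' >/dev/null;python3 -m handwheel '[[0,0,0,0,255],[0,0,0,0,255],[0,0,0,0,255]]' >/dev/null;python3 - <<'E'
from h import *
to(.559,.0345,.09,1.1)
a=cv2.imread('pics/a10.png');b=cv2.imread('pics/top0.png');n=camera('top');cv2.imwrite('pics/n.png',n)
for nm,(u0,u1,v0,v1) in dict(red=(172,212,200,270),yel=(220,255,195,268),gr=(265,310,180,255),bl=(313,345,178,245)).items():
  print(nm,[ (np.abs(i[v0:v1,u0:u1].astype(int)-b[v0:v1,u0:u1]).max(2)>40).sum() for i in (a,n)])
E
```

```text
heading 0.9 turn -0.18 j6 88 shift [-0.0011 -0.0039  0.1828] pos [0.5602 0.0306 0.2728] F [-0.1 -1.5 -1.1] gap 0.128 ff 29.9 t 26.1
red [np.int64(0), np.int64(0)]
yel [np.int64(368), np.int64(381)]
gr [np.int64(0), np.int64(1697)]
bl [np.int64(0), np.int64(871)]
```

```bash
python3 -m handwheel '[[-0.001,-0.004,0.04,0,255],[0,0,0.04,0,255],[0,0,0.04,0,255],[0,0,0.04,0,255],[0,0,0.02,0,255]]' >/dev/null;python3 -m handwheel '[[0,0,0,0,255],[0,0,0.005,0,255],[0,0,0.005,0,255],[0,0,0.005,0,255],[0,0,0,0,255]]' 25 |egrep 'pos|ft_';python3 -m handwheel '[[0,0,0.005,0,255],[0,0,0.005,0,255],[0,0,0.005,0,255],[0,0,0,0,255]]' |egrep 'pos|ft_';python3 -m handwheel '[[0,0,0.004,0,255],[0,0,0.004,0,255],[0,0,0.004,0,255],[0,0,0,0,255]]' |egrep 'pos|ft_';python3 -m handwheel '[[0,0,0.004,0,255],[0,0,0.004,0,255],[0,0,0,0,255]]' |egrep 'pos|ft_'
```

```text
eef_pos: [0.561, 0.0351, 0.0798]
ft_force: [1.1, -0.9, -0.8]
eef_pos: [0.5669, 0.0352, 0.0672]
ft_force: [5.5, -1.7, 7.5]
eef_pos: [0.5604, 0.0353, 0.0525]
ft_force: [1.5, -2.5, 2.3]
eef_pos: [0.5596, 0.0354, 0.0433]
ft_force: [2.2, -2.7, 2.5]
```

```bash
python3 -m handwheel '[[0,0,0.004,0,255],[0,0,0.003,0,255],[0,0,0.003,0,255],[0,0,0,0,255]]' |egrep 'pos|ft_';python3 -m handwheel '[[0,0,0.003,0,255],[0,0,0,0,255],[0,0,0,0,255]]' |egrep 'pos|ft_'
python3 -m handwheel '[[0,0,-0.001,0,210],[0,0,0,0,190],[0,0,0,0,150],[0,0,0,0,100],[0,0,0,0,100]]' >/dev/null; python3 -m handwheel '[[0,0,0,0,100],[0,0,0,0,100],[0,0,-0.02,0,100],[0,0,-0.04,0,100],[0,0,-0.04,0,100]]'|egrep 'pos|gap|ft'; python3 -m handwheel '[[0,0,-0.04,0,100],[0,0,-0.04,0,100],[0,0,-0.04,0,100],[0,0.04,0,0,100],[0,0.04,0,0,100]]'>/dev/null; python3 -m handwheel '[[0,0.04,0,5,100],[0,0.03,0,6,100],[0,0,0,0,100],[0,0,0,0,100],[0,0,0,0,100]]'|egrep 'pos|time';python3 - <<'E'
from h import *
im=camera('top');cv2.imwrite('pics/t11.png',im);b=camera('scene');cv2.imwrite('pics/s11.png',b)
c=cv2.resize(im[170:270,255:355],None,fx=4,fy=4,interpolation=2);d=cv2.resize(b[150:250,270:370],None,fx=4,fy=4,interpolation=2)
cv2.imwrite('pics/c11.png',np.hstack([c,d]))
to(.630,-.118,.25,-10)
E
```

```text
eef_pos: [0.56, 0.0352, 0.0335]
ft_force: [1.9, -3.8, 3.3]
eef_pos: [0.5603, 0.0347, 0.0322]
ft_force: [-0.7, -6.9, 15.0]
eef_pos: [0.5578, 0.0358, 0.1311]
ft_force: [0.7, -0.2, -0.2]
finger_gap: 0.608
time: 30.18
eef_pos: [0.5593, -0.1138, 0.2515]
heading -9.9 turn 0.10 j6 84 shift [ 0.0704 -0.0073  0.0016] pos [ 0.5594 -0.113   0.2516] F [ 0.2  1.1 -0.3] gap 0.607 ff 0.0 t 30.3
```

View pics/c11.png

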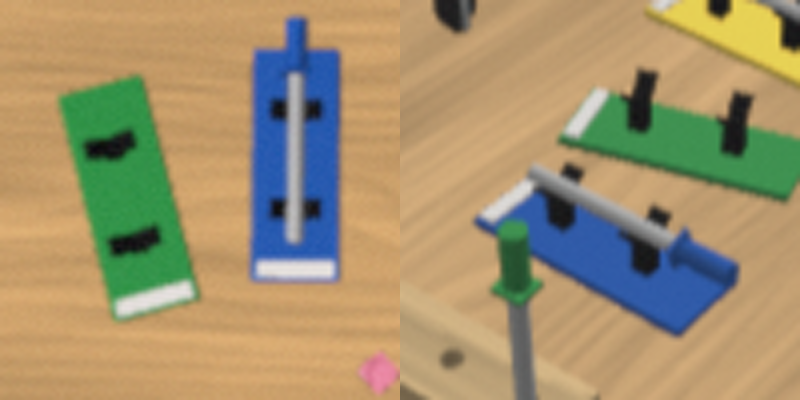

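```bash
python3 -m handwheel '[[0.0352,-0.0036,0,0,100],[0.0352,-0.0036,0,0,100],[0,0,0,0,100],[0,0,0,0,100],[0,0,0,0,100]]' 30 >/dev/null; python3 - <<'E'
from h import *
to(.630,-.118,.150,-10)
for z in(.17,.133):print(proj('scene',[.630,-.118,z]))
b=cv2.imread('pics/s11.png');m=cv2.inRange(cv2.cvtColor(b,cv2.COLOR_BGR2HSV)[195:230,285:315],(50,120,30),(75,255,255));v,u=np.nonzero(m)
for r in sorted(set(v)):print(r+195,u[v==r].mean()+285,len(u[v==r]),end=' | ')
E
```

```text
heading -9.9 turn 0.13 j6 85 shift [2.000e-04 1.000e-04 1.012e-01] pos [ 0.6298 -0.1179  0.2512] F [-0.   0.1  0.1] gap 0.608 ff 0.0 t 30.7
[297.17738177 205.75341145]
[298.26750408 219.40074791]
206 298.0 5 | 207 298.0 7 | 208 298.0 7 | 209 298.0 7 | 210 298.0 5 | 211 298.5 6 | 212 298.5 6 | 213 298.5 6 | 214 298.0 5 | 215 298.0 5 | 216 298.5 6 | 217 298.5 6 | 218 298.5 6 | 219 298.5 6 | 220 299.0 9 | 221 299.0 11 | 222 298.5 10 | 223 299.0 7 | 224 299.0 5 | 225 299.5 2 |
```

Consistent with the same small scene-camera bias. Grasp green.

```bash
python3 -m handwheel '[[0,0,0.034,0,100],[0,0,0.034,0,100],[0,0,0.0335,0,100],[0,0,0,0,100],[0,0,0,0,100]]' 30 |egrep 'pos|ft_'; python3 -m handwheel '[[0,0,0,0,255],[0,0,0,0,255],[0,0,0,0,255],[0,0,0,0,255],[0,0,0,0,255]]' >/dev/null;  python3 -m handwheel '[[0,0,0,0,255],[0,0,0,0,255],[0,0,0,0,255],[0,0,0,0,255],[0,0,0,0,255]]' |egrep 'pos|ft_|gap';python3 -m handwheel '[[0,0,-0.02,0,255],[0,0,-0.03,0,255],[0,0,-0.03,0,255],[0,0,-0.03,0,255],[0,0,0,0,255]]'  >/dev/null; python3 -c "
from h import *
to(.4974,-.3248,.260,-10)"
```

```text
eef_pos: [0.6276, -0.1183, 0.149]
ft_force: [0.8, 0.7, 0.3]
eef_pos: [0.6319, -0.1198, 0.1531]
ft_force: [-0.4, 0.0, 7.3]
finger_gap: 0.175
heading -10.0 turn 0.00 j6 85 shift [-0.0989  0.225   0.0083] pos [ 0.6338 -0.1203  0.2683] F [ 1.1 -0.2  0.5] gap 0.176 ff 29.6 t 32.4
```

```bash
python3 -m handwheel '[[-0.025,0.03,0,0,255],[-0.025,0.03,0,0,255],[-0.025,0.03,0,0,255],[-0.024,0.033,0,0,255],[0,0.034,0,0,255]]'  >/dev/null;python3 -m handwheel '[[0,0.034,0,0,255],[0,0.034,0,0,255],[0,0,0,0,255],[0,0,0,0,255],[0,0,0,0,255]]'  >/dev/null; python3 - <<'E'
from h import *
to(.4974,-.3248,.188,-10)
E
```

```text
heading -10.0 turn -0.05 j6 63 shift [0.0044 0.0007 0.0719] pos [ 0.4932 -0.3233  0.2599] F [ 0.4 -0.2 -0.5] gap 0.174 ff 29.7 t 33.2
```

```bash
python3 -m handwheel '[[0.0043,0.001,0.03,0,255],[0,0,0.03,0,255],[0,0,0.011,0,255],[0,0,0,0,255],[0,0,0,0,255]]' 25 |egrep 'pos|ft_'; python3 -m handwheel '[[0.013,0,0.003,0,255],[0.013,0,0.003,0,255],[0.0125,0,0.0045,0,255],[0.0125,0,0.0045,0,255],[0,0,0,0,255]]'|egrep 'pos|ft_'; python3 -m handwheel '[[0.0125,0,0.0065,0,255],[0.0125,0,0.0065,0,255],[0,0,0,0,255]]' |egrep 'pos|ft_'; python3 -m handwheel '[[0.008,0,0.0065,0,255],[0.008,0,0.0065,0,255],[0.0065,0,0.0065,0,255],[0.005,0,0.0065,0,255],[0,0,0,0,255]]' |egrep 'pos|ft_'; python3 -m handwheel '[[0,0,0,0,255],[0,0,0,0,255]]' |egrep 'pos|ft_'
```

```text
eef_pos: [0.4977, -0.3242, 0.1891]
ft_force: [0.3, 0.4, -0.5]
eef_pos: [0.5525, -0.3358, 0.1759]
ft_force: [-0.6, 0.4, 2.3]
eef_pos: [0.5749, -0.3393, 0.1602]
ft_force: [-1.4, 0.3, -0.2]
eef_pos: [0.601, -0.3436, 0.1337]
ft_force: [0.7, -1.4, 2.2]
eef_pos: [0.5995, -0.3433, 0.1351]
ft_force: [-0.0, 0.2, 0.9]
```

```bash
python3 -m handwheel '[[0.0025,0,0.003,0,255],[0,0,0.003,0,255],[0,0,0,0,255],[0,0,0,0,255],[0,0,0,0,255]]' |egrep 'pos|ft_';python3 -m handwheel '[[0.001,0,0.0015,0,255],[0,0,0,0,255],[0,0,0,0,255]]' |egrep 'pos|ft_'
```

```text
eef_pos: [0.6036, -0.3447, 0.1307]
ft_force: [2.9, -1.6, 5.1]
eef_pos: [0.6042, -0.3453, 0.13]
ft_force: [2.2, -1.4, 8.6]
```

```bash
python3 -m handwheel '[[0,0,0,0,200],[0,0,0,0,180],[0,0,0,0,120],[0,0,0,0,100],[0,0,0,0,100]]' >/dev/null; python3 -m handwheel '[[0,0,0,0,100],[0,0,0,0,100],[0,0,-0.02,0,100],[0,0,-0.03,0,100],[0,0,-0.03,0,100]]' |egrep 'pos|ft_'; python3 -m handwheel '[[-0.03,0,0,0,100],[-0.03,0,0,0,100],[0,0,0,0,100]]' >/dev/null; python3 - <<'E'
from h import *
to(.5391,-.3321,.074,-10)
b=camera('scene');a=camera('top')
for im,n,(u0,u1,v0,v1) in((a,'top',(460,490,175,215)),(b,'scene',(170,225,255,310))):
  m=cv2.inRange(cv2.cvtColor(im,cv2.COLOR_BGR2HSV)[v0:v1,u0:u1],(50,120,30),(75,255,255));v,u=np.nonzero(m);print(n,len(u),'mean',u.mean()+u0,v.mean()+v0,'range',u.min()+u0,u.max()+u0,v.min()+v0,v.max()+v0)
o=cv2.imread('pics/t11.png')
for nm,(u0,u1,v0,v1) in dict(red=(172,212,200,270),yel=(220,255,190,268),gr=(265,310,180,255),bl=(313,345,170,245)).items():
  print(nm,(np.abs(a[v0:v1,u0:u1].astype(int)-o[v0:v1,u0:u1]).max(2)>40).sum())
E
```

```text
eef_pos: [0.6022, -0.3435, 0.2071]
ft_force: [-0.6, -0.5, -0.1]
heading -10.0 turn -0.04 j6 65 shift [0.001  0.0004 0.1339] pos [ 0.5381 -0.3316  0.2079] F [-1.8  1.  -0.3] gap 0.607 ff 0.0 t 36.6
top 49 mean 475.46938775510205 191.44897959183675 range 472 479 187 196
scene 112 mean 194.36607142857142 280.29464285714283 range 187 201 274 287
red 0
yel 0
gr 0
bl 0
```

```bash
python3 -m handwheel '[[-0.002,0,0.035,0,100],[0,0,0.035,0,100],[0,0,0.035,0,100],[0,0,0.029,0,100],[0,0,0,0,100]]' |egrep 'pos|ft_'; python3 -m handwheel '[[0,0,0,0,255],[0,0,0,0,255],[0,0,0,0,255],[0,0,0,0,255],[0,0,0,0,255]]' 30 |egrep 'pos|ft_';  python3 -m handwheel '[[0,0,0,0,255],[0,0,0,0,255],[0,0,0,0,255],[0,0,0,0,255]]'|egrep 'pos|ft_|gap'
python3 -m handwheel '[[0,0,-0.015,0,255],[0,0,-0.03,0,255],[0,0,-0.04,0,255],[0,0,-0.04,0,255],[0,0,-0.04,0,255]]' |egrep 'pos|ft_'; python3 -m handwheel '[[0,0,-0.035,-5.3,255],[0,0,0,-5.3,255],[0,0,0,-5.3,255],[0,0,0,-5.3,255],[0,0,0,-5.3,255]]' >/dev/null;python3 -m handwheel '[[0,0,0,0,255],[0,0,0,0,255],[0,0,0,0,255]]' |egrep 'pos|ft_' ;python3 - <<'E'
from h import *
a=np.radians(16.5)
to(.5266+.006*np.cos(a),.1547+.006*np.sin(a),.28,16.5)
E
```

```text
eef_pos: [0.5392, -0.3309, 0.0672]
ft_force: [-1.2, 0.9, -0.1]
eef_pos: [0.5439, -0.3347, 0.0763]
ft_force: [1.2, -1.0, 4.0]
eef_pos: [0.5439, -0.3347, 0.0763]
ft_force: [2.0, -0.9, 6.3]
finger_gap: 0.129
eef_pos: [0.541, -0.3325, 0.2402]
ft_force: [0.8, -0.7, -1.5]
eef_pos: [0.5417, -0.333, 0.2737]
ft_force: [0.1, 0.1, -1.0]
heading 16.4 turn -0.13 j6 38 shift [ 0.1301 -0.4719 -0.0063] pos [ 0.5417 -0.333   0.2737] F [ 0.1  0.1 -1. ] gap 0.130 ff 29.6 t 39.0
```

```bash
python3 -m handwheel '[[0.0108,-0.0393,0,0,255],[0.0108,-0.0393,0,0,255],[0.0108,-0.0393,0,0,255],[0.0108,-0.0393,0,0,255],[0.0108,-0.0393,0,0,255]]' >/dev/null;python3 -m handwheel '[[0.0108,-0.0393,0,0,255],[0.0108,-0.0393,0,0,255],[0.0108,-0.0393,0,0,255],[0.0108,-0.0393,0,0,255],[0.0108,-0.0393,0,0,255]]' >/dev/null;python3 -m handwheel '[[0.0108,-0.0393,0,0,255],[0.0108,-0.0393,0,0,255],[0,0,0,0,255],[0,0,0,0,255],[0,0,0,0,255]]' >/dev/null;python3 - <<'E'
from h import *
a=np.radians(16.5)
to(.5266+.006*np.cos(a),.1547+.006*np.sin(a),.09,16.5)
n=camera('top');o=cv2.imread('pics/t11.png')
d=np.abs(n.astype(int)-o).max(2)>40
print(d[180:255,265:310].sum(),d[180:255,295:310].sum(),d[235:255,280:310].sum())
E
```

```text
heading 16.5 turn 0.03 j6 85 shift [ 0.0005 -0.0006  0.1837] pos [0.532  0.1557 0.2737] F [-0.2 -0.7 -1.5] gap 0.129 ff 29.8 t 40.2
1710 52 225
```

```bash
python3 - <<'E'
from h import *
n=camera('top');o=cv2.imread('pics/t11.png')
for im in(n,o):
  g=cv2.cvtColor(im,cv2.COLOR_BGR2HSV);c=im[225:262,265:320]
  m=cv2.inRange(cv2.cvtColor(c,cv2.COLOR_BGR2HSV),(0,0,175),(180,40,255));v,u=np.nonzero(m);print(len(u),u.mean()+265,v.mean()+225,u.max()+265)
  m=cv2.inRange(cv2.cvtColor(im[180:260,260:320],cv2.COLOR_BGR2HSV),(50,120,30),(75,255,255));v,u=np.nonzero(m);print('green',len(u),u.max()+260,v.max()+180)
cv2.imwrite('pics/n2.png',np.hstack([cv2.resize(i[170:265,255:350],None,fx=4,fy=4,interpolation=2) for i in(n,o)]))
E
```

```text
53 298.2641509433962 242.77358490566039 319
green 378 302 241
90 293.84444444444443 244.0222222222222 319
green 1010 302 244
```

View pics/n2.png

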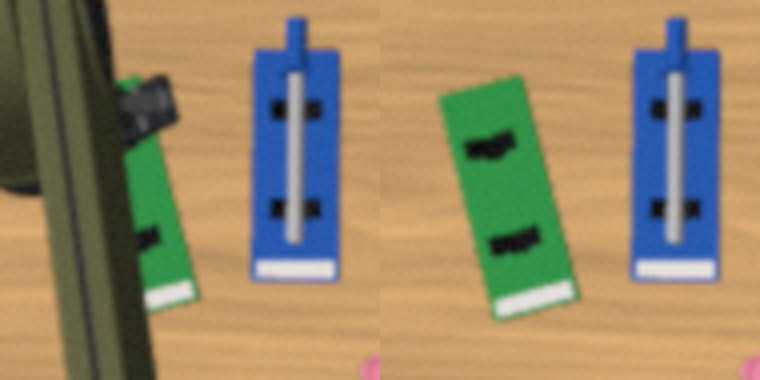

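```bash
python3 -m handwheel '[[0,0,0.04,0,255],[0,0,0.04,0,255],[0,0,0.04,0,255],[0,0,0.04,0,255],[0,0,0.02,0,255]]' >/dev/null;python3 -m handwheel '[[0,0,0,0,255],[0,0,0.005,0,255],[0,0,0.005,0,255],[0,0,0.005,0,255],[0,0,0,0,255]]' 25 |egrep 'pos|ft_';python3 -m handwheel '[[0,0,0.005,0,255],[0,0,0.005,0,255],[0,0,0.005,0,255],[0,0,0,0,255]]' |egrep 'pos|ft_';python3 -m handwheel '[[0,0,0.004,0,255],[0,0,0.004,0,255],[0,0,0.004,0,255],[0,0,0,0,255]]' |egrep 'pos|ft_';python3 -m handwheel '[[0,0,0.004,0,255],[0,0,0.004,0,255],[0,0,0,0,255]]' |egrep 'pos|ft_'
```

```text
eef_pos: [0.5336, 0.156, 0.0799]
ft_force: [-0.5, 1.6, 0.4]
eef_pos: [0.5388, 0.1579, 0.067]
ft_force: [5.0, 4.3, 6.7]
eef_pos: [0.5327, 0.1562, 0.0523]
ft_force: [-0.1, 2.6, 4.1]
eef_pos: [0.5322, 0.1559, 0.0432]
ft_force: [1.6, 3.0, 3.1]
```

```bash
python3 -m handwheel '[[0,0,0.004,0,255],[0,0,0.003,0,255],[0,0,0.003,0,255],[0,0,0,0,255]]' |egrep 'pos|ft_';python3 -m handwheel '[[0,0,0.003,0,255],[0,0,0,0,255],[0,0,0,0,255]]' |egrep 'pos|ft_'
python3 -m handwheel '[[0,0,-0.001,0,210],[0,0,0,0,190],[0,0,0,0,150],[0,0,0,0,100],[0,0,0,0,100]]' >/dev/null; python3 -m handwheel '[[0,0,0,0,100],[0,0,0,0,100],[0,0,-0.02,0,100],[0,0,-0.04,0,100],[0,0,-0.04,0,100]]'|egrep 'pos|gap|ft'; python3 -m handwheel '[[0,0,-0.04,0,100],[0,0,-0.04,0,100],[0,0,-0.04,0,100],[0,0.04,0,0,100],[0,0.04,0,0,100]]'>/dev/null; python3 -m handwheel '[[0,0.04,0,0,100],[0,0.04,0,0,100],[0,0.04,0,0,100],[0,0.04,0,0,100],[0,0.04,0,0,100]]'>/dev/null; python3 -m handwheel '[[0,0.04,0,0,100],[0,0,0,0,100],[0,0,0,0,100],[0,0,0,0,100],[0,0,0,0,100]]'|egrep 'pos|time';python3 - <<'E'
from m import *
im=camera('top');b=cv2.imread('pics/t11.png');hsv=cv2.cvtColor(im,cv2.COLOR_BGR2HSV)
d=np.abs(im.astype(int)-b).max(2)>40
for nm,(u0,u1,v0,v1) in dict(red=(172,212,200,270),yel=(220,255,190,268),gr=(262,312,165,258),bl=(313,345,170,245)).items():
  print(nm,d[v0:v1,u0:u1].sum())
# rod and tray mask in the green region
v0,u0=165,262;H=hsv[v0:258,u0:312]
grey=cv2.inRange(H,(0,0,90),(180,60,175));n,l,st,_=cv2.connectedComponentsWithStats(grey)
k=1+np.argmax(st[1:,4]);v,u=np.nonzero(l==k);P=np.c_[u+u0,v+v0].astype(float)
c,sv,vt=np.linalg.svd(P-P.mean(0));c0=P.mean(0);t=(P-c0)@vt[0]
e=[world('top',*(c0+vt[0]*x),.04) for x in(t.min()-.5,t.max()+.5)];e=np.array(e);L=e[0]-e[1];print('shank len',np.hypot(*L[:2]),'mid',e.mean(0),'head',np.degrees(np.arctan2(L[1],L[0]))%180,len(u))
g=cv2.inRange(H,(50,120,30),(75,255,255))|cv2.inRange(H,(0,0,175),(180,45,255));
v,u=np.nonzero(g);print('tray px',len(u),u.min()+u0,u.max()+u0,v.min()+v0,v.max()+v0)
cs,_=cv2.findContours(g,0,2);r=cv2.minAreaRect(np.vstack(cs));print(r)
E
```

```text
eef_pos: [0.5325, 0.1562, 0.0335]
ft_force: [2.2, 4.3, 4.0]
eef_pos: [0.5326, 0.1569, 0.032]
ft_force: [-2.6, 6.4, 13.9]
eef_pos: [0.5305, 0.1552, 0.1312]
ft_force: [1.5, 0.7, -0.2]
finger_gap: 0.607
time: 44.73
eef_pos: [0.6225, -0.15, 0.2516]
red 0
yel 0
gr 265
bl 0
shank len 0.1215744737594956 mid [0.52731223 0.15366437 0.04      ] head 17.882105886467446 82
tray px 1002 270 303 184 248
((23.59640121459961, 50.08610916137695), (64.99918365478516, 20.973262786865234), 75.46554565429688)
```

```bash
python3 -c "
from plant import *
print(job_done())"
```

```text
the job is handed in; nothing more can be done
None
```

I set the yellow, blue and green rods in the V-block in turn, then laid each level in its own colour's tray and handed the job in. The red rod was absent, and on the last camera check all three rods looked seated and centred; no verdict came back.

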